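# Lay a rack of culture tubes back on its slant rest

## Robot

A 6-joint arm with a two-finger parallel gripper is mounted at the origin on the work surface; the furniture and walls round the work are solid. World frame = base frame: x ahead of the robot, y to its left, z up, the work surface at z = 0. Lengths are in mm, angles in rad, forces in N, time in s.
With the tool pointing down it reaches from about 300 to 775 mm from the base axis. Payload 14.6 kg.
Tool frame: the origin (TCP) lies at the very end of the fingers, on their centre line; the grasp point (between the pads) lies 19 mm behind it; z points along the fingers, y is the line along which they close (so a half turn about z gives the same grasp; the last joint's range is limited). The gripper opens to 94 mm and grips with 3 to 60 N. Pads are 16 mm wide; open, the fingers measure 119 mm over their backs; the gripper's body (75 mm by 177 mm) begins 78 mm behind the grasp point.
Start: joints at [-1.303, 0.3, 1.521, -0, 1.321, -0.067], TCP at [180.712, -519.454, 205.446] pointing down, gripper open.
Joint ranges: [-3.03, 3.03], [-0.79, 2.21], [0.23, 2.52], [-1.04, 4.18], [0, 3.07], [-2.55, 2.55]. Speed limits (rad/s): [2.22, 2.22, 2.57, 3.14, 3.14, 3.14].

## Interface

Orientations are given as [roll, pitch, yaw] about the fixed x, y, z axes, in that order (R = Rz(yaw) Ry(pitch) Rx(roll)).
In Python, from cell import manip gives the robot as it stands. The module is installed in compiled form; this text tells all that it offers.
- The arm moves only by the shell command python3 -m inch 'ROWS' [FORCE]. ROWS is JSON, a list of rows, each an object of numbers: "gripper": the opening, from 0 (shut) to 1 (fully open); "dx", "dy", "dz": the shift along the world's x, y, z in m; "wx", "wy", "wz": the turn, a rotation vector about the world's x, y, z in degrees. A call has exactly 5 rows; each row is the pose to reach, as a shift and turn from the pose commanded when the call began; what a row does not reach only later rows make up. A row lasts 1/12 s, in which the tool goes at most 41.7 mm and 7.16 degrees, less where a joint would pass 70% of its speed; a pose out of reach is approached as far as the arm can. A call with a gripper value outside its range is refused whole. The fingers move at their own pace and stop on an object; FORCE is the grip in N (left out, the last holds). Time passes only in rows, so rows that repeat a pose let the fingers close, or fill a call up. It gives the time, the measured TCP pose, the force, the opening and the grip force at its end, in the units of the state.
- manip.read_state(): the state, without advancing time (a new reading comes with each control period).
- manip.camera(name): name is "scene" or "top"; returns the picture (480x640x3 uint8, blue, green, red); there is no depth.
- manip.camera_info(name): a dict with "camera_matrix" (3x3 intrinsics, pixels), "D" ([k1, k2, p1, p2, k3] as OpenCV has them; the pictures are not rectified), "R" (3x3) and "t" (3): a world point X has camera coordinates R X + t. Camera axes: x right, y down, z forward; pixel columns grow to the right and rows downward; lengths in mm; the calibration is good to about 2 mm. A picture is of the moment at which its call begins. camera_info takes no time and is no camera call.
- manip.sign_off(): hands the job in; it is judged then, once.
The state is a dict: "clock": time; "joints": joint angles; "qd": joint speeds; "effort": joint torques, N m; "eef_pos": TCP position; "eef_rot": TCP orientation; "wrist_force": force on the tool from outside, world axes, zero at the start; "moment": the same for the moment, N m; "finger_gap": finger opening in mm; "finger_force": force on a finger pad.
Only numpy, scipy, OpenCV 4.12 (cv2) and the standard library are available. Lean on these libraries where they do the work, as an engineer would, in place of code of your own. Each camera call takes 0.05 s, during which the arm holds its last target. There are 200 camera calls.

## Task

The tubes in the small clear rack have to lie at a slope, caps towards you. Without gripping or lifting the rack, push it from its far side along the bench, upright, until its foot stands square against the low lip of the aluminium slant rest; then push high on it so that it tips over the lip and lies back on the rubber-covered bar, central on the rest. Push gently and leave everything else where it stands.

Things in the scene. Friction and masses are not known exactly. Their poses are not given: they have to be found in the camera images.
- rack: Loose clear tube rack, white ends, eight grey-capped tubes fixed in it: 56 mm deep (x), 96 wide (y), walls 66 high, caps to 86; about 0.3 kg. Origin: centre of its underside; z up through the caps, x horizontal, towards the rest (and robot). The flat panel to push on, x = -28 mm, faces away from the robot. Pushed below about 30 mm it slides, near its top it tips; at the lip it overbalances once tilted 40 degrees.
- rest: Fixed slant rest between robot and rack: aluminium sheet 62 mm deep (x), 124 wide (y). Its edge nearest the rack is folded up into a lip 8 mm high, front face at x = 0; a rubber-covered bar, 10 mm thick, lies along y at x = 32, axis 20 mm up. Origin: on the bench, middle of the lip's front face; x square to the lip, from the rack towards the robot. A rack across lip and bar is tilted 62 degrees.
- toe_left (a point): End (+y) of the rack's bottom edge nearest the rest, at (28, 48, 0) mm in the rack's frame; the edge that meets the lip.
- toe_right (a point): Other end (-y) of the rack's bottom edge nearest the rest, at (28, -48, 0) mm in the rack's frame.
- beaker: Bystander: small glass beaker, 58 mm across, 60 mm high, loose, beyond the rack; origin at the centre of its underside.
- timer: Bystander: flat bench timer, 70 x 62 x 20 mm, loose, beyond the work to the left; origin at the centre of its underside.
- petri: Bystander: closed petri dish, 68 mm across, 14 mm high, loose, to the right of the rest; origin at the centre of its underside.
- marker: Bystander: marker pen lying on the bench, 132 mm long, 15 mm thick, loose, to the left of the work; origin at its middle.

How it is judged:
By the outcome, as a careful person would: the job done as asked, in the order asked, and still so for the second after the job is handed in, with the robot touching nothing.
It also fails if it takes over 45 s, if anything falls off the work surface, if the arm or the gripper's body presses on something with over 40 N, if the wrist force passes 120 N, or if a joint passes its speed limit or range.

## Working session

There is one attempt and no reset: what is moved stays moved. The work goes in short steps, Python scripts to look and compute and a shell command to move; the robot and the scene stay as the last step left them, time stands still between calls to the robot, and variables do not carry over. Pictures are saved under pics/ and viewed, at most 10 in all, crops included, and the job is handed in when it is done.

```bash
mkdir -p pics; python3 - <<'E'
from cell import manip
import cv2
for n in("scene","top"):
    cv2.imwrite(f"pics/{n}0.png",manip.camera(n)); i=manip.camera_info(n); print(n,i)
s=manip.read_state();print(s)
E
```

```text
scene {'camera_matrix': array([[568.01576322,   0.        , 322.48418052],
       [  0.        , 568.01576322, 234.81372835],
       [  0.        ,   0.        ,   1.        ]]), 'D': array([0.03917542, 0.        , 0.        , 0.        , 0.        ]), 'R': array([[-1.04713375e-01,  9.94502400e-01, -2.92527466e-04],
       [ 7.60534417e-01,  7.98888280e-02, -6.44364163e-01],
       [-6.40798337e-01, -6.76960233e-02, -7.64718732e-01]]), 't': array([  30.53627599, -373.66953016, 1543.10171759])}
top {'camera_matrix': array([[456.84711059,   0.        , 323.59452478],
       [  0.        , 456.84711059, 235.4122389 ],
       [  0.        ,   0.        ,   1.        ]]), 'D': array([-0.08054996,  0.        ,  0.        ,  0.        ,  0.        ]), 'R': array([[ 0.01453032, -0.99932019,  0.03388248],
       [-0.99635188, -0.01732044, -0.08356397],
       [ 0.08409403, -0.03254466, -0.99592622]]), 't': array([   7.25389739,  534.27745181, 1024.35117033])}
{'clock': 0.1, 'joints': array([-1.30261504e+00,  3.00409337e-01,  1.52147310e+00,  2.47693890e-06,
        1.32071166e+00, -6.66300009e-02]), 'qd': array([-5.29980691e-04, -1.27570244e-03, -3.35614193e-03, -1.57477144e-03,
       -9.10431946e-04, -1.08368578e-05]), 'effort': array([ 8.89048224e-04, -5.32644868e+01, -3.53287804e+01,  7.09376461e-02,
        2.35220493e-02, -9.63606044e-05]), 'eef_pos': array([ 180.6488865 , -519.2534791 ,  204.96588899]), 'eef_rot': array([-3.14059359e+00, -6.90709373e-05,  3.34810634e-01]), 'wrist_force': array([ 0.7132842 ,  0.12819736, -0.91658441]), 'moment': array([ 0.02676162,  0.00544007, -0.03511706]), 'finger_force': 0.0, 'finger_gap': 94.10140940122417}
```

View pics/scene0.png

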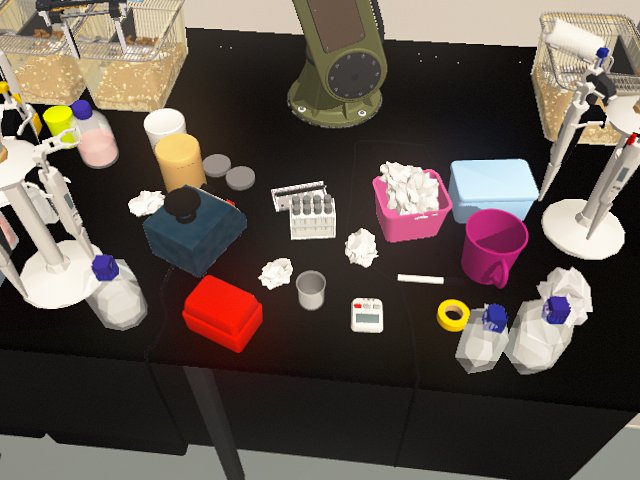

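View pics/top0.png

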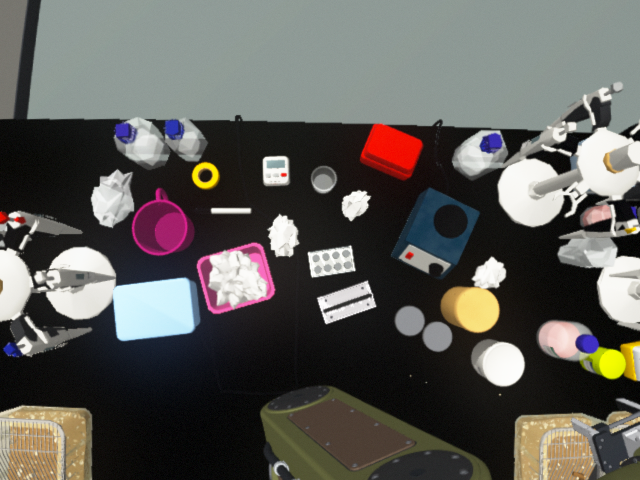

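The scene view shows the rack at about (313,215) and the rest behind it at (300,195). The top view shows the rack at (331,262), the rest at (346,302), the beaker at (323,180) and crumpled paper at (284,236) and (356,204). I'll enlarge both.

```bash
cat > h.py <<'E'
import cv2,numpy as np
from cell import manip
def ray(cam,uv):
    i=manip.camera_info(cam);p=cv2.undistortPoints(np.array(uv,float).reshape(-1,1,2),i["camera_matrix"],i["D"]).reshape(-1,2)
    d=np.c_[p,np.ones(len(p))]@i["R"]; c=-i["R"].T@i["t"]; return c,d
def onz(cam,uv,z):
    c,d=ray(cam,uv); return c+d*((z-c[2])/d[:,2])[:,None]
def crop(cam,x,y,w,h,s,img=None):
    im=manip.camera(cam) if img is None else img
    return cv2.resize(im[y:y+h,x:x+w],None,fx=s,fy=s,interpolation=cv2.INTER_CUBIC)
E
python3 - <<'E'
from h import *
a=cv2.imread("pics/top0.png");b=cv2.imread("pics/scene0.png")
A=crop("",300,235,80,95,6,a); B=crop("",262,175,80,70,4,b)
out=np.zeros((600,800,3),np.uint8); out[:570,:480]=A; out[:280,480:800]=B
cv2.imwrite("pics/crop0.png",out)
g=cv2.cvtColor(a,cv2.COLOR_BGR2GRAY)
m=(g>70).astype(np.uint8); n,l,st,ce=cv2.connectedComponentsWithStats(m)
for i in range(1,n):
    if st[i,4]>150 and 270<ce[i][0]<450 and 150<ce[i][1]<350:
        pts=cv2.findContours((l==i).astype(np.uint8),0,1)[0][0]; r=cv2.minAreaRect(pts)
        print(ce[i].round(1),st[i,4],np.round(cv2.boxPoints(r),1).tolist(), onz("top",cv2.boxPoints(r),8).round(0).tolist())
E
```

```text
[275.6 170.5] 800 [[262.0, 156.0], [289.0, 156.0], [289.0, 185.0], [262.0, 185.0]] [[720.0, 163.0, 8.0], [722.0, 100.0, 8.0], [652.0, 98.0, 8.0], [651.0, 161.0, 8.0]]
[323.5 179.7] 524 [[311.0, 166.0], [336.0, 166.0], [336.0, 193.0], [311.0, 193.0]] [[699.0, 47.0, 8.0], [700.0, -12.0, 8.0], [636.0, -12.0, 8.0], [634.0, 46.0, 8.0]]
[354.9 204. ] 637 [[335.0, 202.0], [362.0, 184.0], [375.70001220703125, 204.5], [348.70001220703125, 222.5]] [[614.0, -10.0, 8.0], [658.0, -73.0, 8.0], [610.0, -106.0, 8.0], [566.0, -43.0, 8.0]]
[283. 236.] 1011 [[265.29998779296875, 215.6999969482422], [295.70001220703125, 211.89999389648438], [301.20001220703125, 255.5], [270.79998779296875, 259.29998779296875]] [[579.0, 151.0, 8.0], [589.0, 81.0, 8.0], [488.0, 66.0, 8.0], [478.0, 136.0, 8.0]]
[330.9 261.2] 1220 [[306.5, 251.1999969482422], [351.6000061035156, 244.60000610351562], [355.5, 271.29998779296875], [310.5, 278.0]] [[498.0, 54.0, 8.0], [515.0, -50.0, 8.0], [453.0, -60.0, 8.0], [436.0, 44.0, 8.0]]
[421.6 258.7] 700 [[397.29998779296875, 258.5], [405.5, 241.39999389648438], [450.79998779296875, 263.29998779296875], [442.6000061035156, 280.3999938964844]] [[484.0, -157.0, 8.0], [525.0, -177.0, 8.0], [475.0, -285.0, 8.0], [435.0, -265.0, 8.0]]
[346.1 302. ] 1453 [[315.5, 297.20001220703125], [368.0, 279.29998779296875], [377.29998779296875, 306.70001220703125], [324.8999938964844, 324.5]] [[393.0, 32.0, 8.0], [435.0, -89.0, 8.0], [372.0, -111.0, 8.0], [330.0, 9.0, 8.0]]
[409.4 320.4] 713 [[395.0, 306.0], [424.0, 306.0], [424.0, 335.0], [395.0, 335.0]] [[374.0, -152.0, 8.0], [375.0, -220.0, 8.0], [308.0, -221.0, 8.0], [308.0, -153.0, 8.0]]
[437.  336.2] 708 [[423.0, 322.0], [451.0, 322.0], [451.0, 351.0], [423.0, 351.0]] [[338.0, -218.0, 8.0], [338.0, -284.0, 8.0], [271.0, -285.0, 8.0], [271.0, -218.0, 8.0]]
```

View pics/crop0.png

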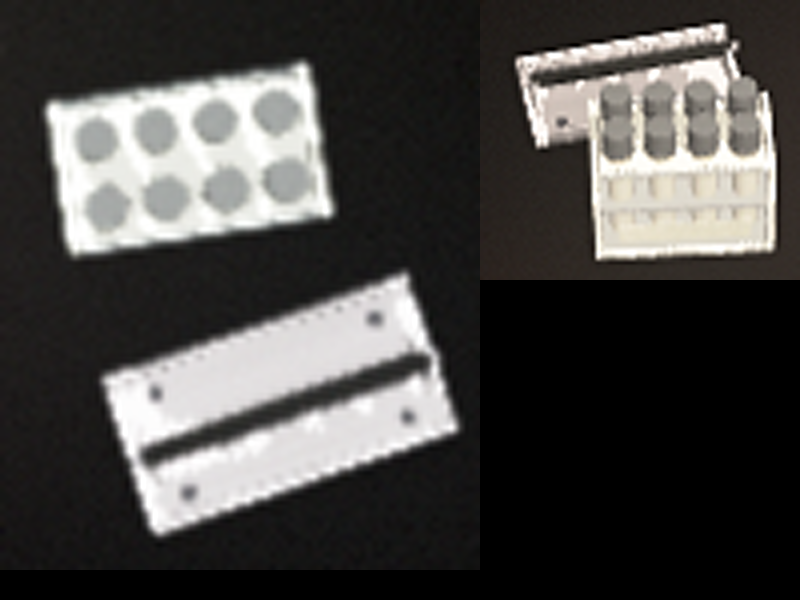

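Enlarged, both outlines are clean. In the top view, the rest's lip edge runs from (315,297) to (368,279), and the rack top is a box from (306,251) to (355,271). Next I compute their poses.

```bash
cat >> h.py <<'E'
def meas(img,near,zt):
    g=cv2.cvtColor(img,cv2.COLOR_BGR2GRAY); n,l,st,ce=cv2.connectedComponentsWithStats((g>70).astype(np.uint8))
    ok=[i for i in range(1,n) if st[i,4]>300]; i=min(ok,key=lambda i:np.hypot(*(ce[i]-near)))
    c=cv2.findContours((l==i).astype(np.uint8),0,1)[0]; c=max(c,key=len)
    P=onz("top",c.reshape(-1,2),zt)[:,:2].astype(np.float32)
    r=cv2.minAreaRect(P); b=cv2.boxPoints(r); e=max([b[1]-b[0],b[2]-b[1]],key=np.linalg.norm)
    e=e/np.linalg.norm(e); e=e if e[1]<0 else -e   # along rest -y?
    return np.array(r[0]),r[1],e,np.degrees(np.arctan2(e[0],-e[1]))
REST=None
E
python3 - <<'E'
from h import *
a=cv2.imread("pics/top0.png")
rc,rs,re,ra=meas(a,(331,261),66); sc,ss,se,sa=meas(a,(346,302),4)
nx=np.array([se[1],-se[0]]); print("rest x",nx)  # toward robot
lip=sc-nx*min(ss)/2+nx*1
print("rack",rc,rs,ra,"rest c",sc,ss,sa,"lip",lip)
d=rc-lip; print("rack in rest: x",d@nx,"along e",d@se)
rx=np.array([re[1],-re[0]]); far=rc-rx*28; print("far face mid",far,"rx",rx)
# final pushed rack centre
print("target centre",lip-nx*28,"target far face",lip-nx*56)
E
```

```text
rest x [-0.9431351 -0.3324098]
rack [4.74048218e+02 1.26224518e-01] (58.952552795410156, 99.51522827148438) 9.307151 rest c [382.47027588 -40.13072968] (66.38025665283203, 128.17428588867188) 19.415104 lip [412.82991523 -29.43041605]
rack in rest: x -67.5620457900097 along e -7.526340993482165
far face mid [501.67961311   4.65458059] rx [-0.98683554 -0.161727  ]
target centre [439.23769683 -20.12294191] target far face [465.64547843 -10.81546777]
```

```bash
python3 -m inch '[{"dz":0.04,"gripper":0.53},{"dz":0.08,"gripper":0.53},{"dz":0.1,"dx":0.02,"dy":0.03,"gripper":0.53},{"dz":0.1,"dx":0.042,"dy":0.063,"gripper":0.53},{"dz":0.1,"dx":0.063,"dy":0.096,"gripper":0.53}]' 10
python3 -m inch '[{"dx":0.022,"dy":0.033,"wz":-2,"gripper":0.53},{"dx":0.044,"dy":0.066,"wz":-4,"gripper":0.53},{"dx":0.066,"dy":0.1,"wz":-6,"gripper":0.53},{"dx":0.088,"dy":0.133,"wz":-8,"gripper":0.53},{"dx":0.11,"dy":0.166,"wz":-10,"gripper":0.53}]'
python3 -m inch '[{"dx":0.022,"dy":0.033,"gripper":0.53},{"dx":0.044,"dy":0.066,"gripper":0.53},{"dx":0.066,"dy":0.1,"gripper":0.53},{"dx":0.088,"dy":0.133,"gripper":0.53},{"dx":0.11,"dy":0.166,"gripper":0.53}]'
```

```text
validation failed for argument at $[0]...
validation failed for argument at $[0]...
validation failed for argument at $[0]...
```

```bash
python3 -m inch '[{"dx":0,"dy":0,"dz":0.04,"wx":0,"wy":0,"wz":0,"gripper":0.53},{"dx":0,"dy":0,"dz":0.08,"wx":0,"wy":0,"wz":0,"gripper":0.53},{"dx":0.02,"dy":0.03,"dz":0.1,"wx":0,"wy":0,"wz":0,"gripper":0.53},{"dx":0.042,"dy":0.063,"dz":0.1,"wx":0,"wy":0,"wz":0,"gripper":0.53},{"dx":0.063,"dy":0.096,"dz":0.1,"wx":0,"wy":0,"wz":0,"gripper":0.53}]' 10
```

```text
clock: 0.52
eef_pos: [244.1, -422.5, 306.2]
eef_rot: [3.14, -0.0, 0.333]
wrist_force: [1.0, -0.3, 0.7]
finger_gap: 63.6
finger_force: 0.0
```

```bash

python3 -m inch '[{"dx":0.02,"dy":0.03,"dz":0,"wx":0,"wy":0,"wz":-2,"gripper":0.53},{"dx":0.04,"dy":0.06,"dz":0,"wx":0,"wy":0,"wz":-4,"gripper":0.53},{"dx":0.06,"dy":0.09,"dz":0,"wx":0,"wy":0,"wz":-6,"gripper":0.53},{"dx":0.08,"dy":0.12,"dz":0,"wx":0,"wy":0,"wz":-8,"gripper":0.53},{"dx":0.1,"dy":0.15,"dz":0,"wx":0,"wy":0,"wz":-10,"gripper":0.53}]'
python3 -m inch '[{"dx":0.02,"dy":0.03,"dz":0,"wx":0,"wy":0,"wz":0,"gripper":0.53},{"dx":0.04,"dy":0.06,"dz":0,"wx":0,"wy":0,"wz":0,"gripper":0.53},{"dx":0.06,"dy":0.09,"dz":0,"wx":0,"wy":0,"wz":0,"gripper":0.53},{"dx":0.08,"dy":0.12,"dz":0,"wx":0,"wy":0,"wz":0,"gripper":0.53},{"dx":0.1,"dy":0.15,"dz":0,"wx":0,"wy":0,"wz":0,"gripper":0.53}]'
python3 -m inch '[{"dx":0.02,"dy":0.03,"dz":0,"wx":-0.3,"wy":2,"wz":0,"gripper":0.53},{"dx":0.04,"dy":0.06,"dz":0,"wx":-0.6,"wy":4,"wz":0,"gripper":0.53},{"dx":0.06,"dy":0.09,"dz":0,"wx":-1,"wy":6,"wz":0,"gripper":0.53},{"dx":0.08,"dy":0.12,"dz":0,"wx":-1.3,"wy":8,"wz":0,"gripper":0.53},{"dx":0.08,"dy":0.13,"dz":0,"wx":-1.3,"wy":8,"wz":0,"gripper":0.53}]'
```

```text
clock: 0.93
eef_pos: [344.2, -271.8, 305.3]
eef_rot: [-3.141, 0.0, 0.158]
wrist_force: [2.0, -0.1, 0.2]
finger_gap: 50.2
finger_force: 0.0
clock: 1.35
eef_pos: [444.3, -121.7, 305.4]
eef_rot: [-3.142, 0.0, 0.16]
wrist_force: [0.2, -1.7, 0.1]
finger_gap: 49.8
finger_force: 0.0
clock: 1.77
eef_pos: [525.6, 10.1, 303.2]
eef_rot: [-3.141, 0.147, 0.163]
wrist_force: [-0.4, -0.1, -0.6]
finger_gap: 49.9
finger_force: 0.0
```

```bash

python3 -m inch '[{"dx":0,"dy":0,"dz":-0.04,"wx":0,"wy":0,"wz":0,"gripper":0.53},{"dx":0,"dy":0,"dz":-0.08,"wx":0,"wy":0,"wz":0,"gripper":0.53},{"dx":0,"dy":0,"dz":-0.12,"wx":0,"wy":0,"wz":0,"gripper":0.53},{"dx":0,"dy":0,"dz":-0.15,"wx":0,"wy":0,"wz":0,"gripper":0.53},{"dx":0,"dy":0,"dz":-0.18,"wx":0,"wy":0,"wz":0,"gripper":0.53}]'
python3 -m inch '[{"dx":0,"dy":0,"dz":-0.03,"wx":0,"wy":0,"wz":0,"gripper":0.53},{"dx":0,"dy":0,"dz":-0.06,"wx":0,"wy":0,"wz":0,"gripper":0.53},{"dx":0,"dy":0,"dz":-0.09,"wx":0,"wy":0,"wz":0,"gripper":0.53},{"dx":0,"dy":0,"dz":-0.11,"wx":0,"wy":0,"wz":0,"gripper":0.53},{"dx":0,"dy":0,"dz":-0.11,"wx":0,"wy":0,"wz":0,"gripper":0.53}]'
python3 - <<'E'
from h import *
a=manip.camera("top");b=manip.camera("scene");cv2.imwrite("pics/t1.png",a)
cv2.imwrite("pics/c1.png",np.hstack([crop("",270,210,130,120,3,a),crop("",240,170,120,120,3,b)]))
E
```

```text
clock: 2.18
eef_pos: [522.9, 6.4, 123.5]
eef_rot: [-3.141, 0.142, 0.16]
wrist_force: [0.0, 0.1, 0.7]
finger_gap: 49.3
finger_force: 0.0
clock: 2.6
eef_pos: [521.2, 6.4, 11.7]
eef_rot: [-3.14, 0.148, 0.16]
wrist_force: [-0.7, -0.2, -0.8]
finger_gap: 49.7
finger_force: 0.0
```

View pics/c1.png

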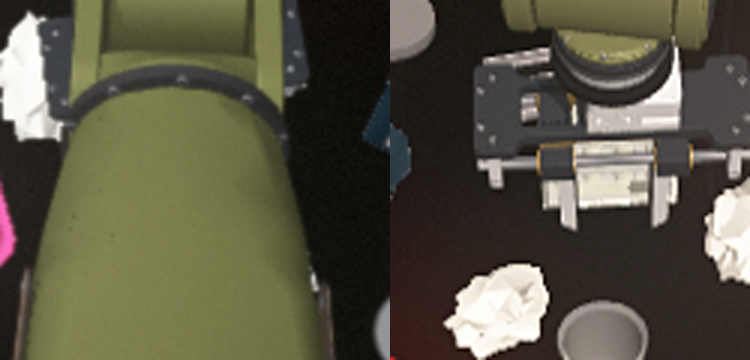

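The top view is blocked by the arm. The scene view shows both fingers behind the rack panel, clear of the papers and beaker. I'll push slowly with a turn.

```bash

python3 -m inch '[{"dx":-0.004,"dy":0,"dz":0,"wx":0,"wy":0,"wz":0,"gripper":0.53},{"dx":-0.007,"dy":0,"dz":0,"wx":0,"wy":0,"wz":0,"gripper":0.53},{"dx":-0.009,"dy":0,"dz":0,"wx":0,"wy":0,"wz":0,"gripper":0.53},{"dx":-0.011,"dy":0,"dz":0,"wx":0,"wy":0,"wz":0,"gripper":0.53},{"dx":-0.012,"dy":0,"dz":0,"wx":0,"wy":0,"wz":0,"gripper":0.53}]'
python3 -m inch '[{"dx":-0.0025,"dy":-0.0002,"dz":0,"wx":0,"wy":0,"wz":1.4,"gripper":0.53},{"dx":-0.005,"dy":-0.0004,"dz":0,"wx":0,"wy":0,"wz":2.8,"gripper":0.53},{"dx":-0.0075,"dy":-0.0006,"dz":0,"wx":0,"wy":0,"wz":4.2,"gripper":0.53},{"dx":-0.01,"dy":-0.0008,"dz":0,"wx":0,"wy":0,"wz":5.6,"gripper":0.53},{"dx":-0.0125,"dy":-0.001,"dz":0,"wx":0,"wy":0,"wz":7,"gripper":0.53}]'
python3 -m inch '[{"dx":-0.0024,"dy":-0.0006,"dz":0,"wx":0,"wy":0,"wz":1.2,"gripper":0.53},{"dx":-0.0048,"dy":-0.0012,"dz":0,"wx":0,"wy":0,"wz":2.4,"gripper":0.53},{"dx":-0.0072,"dy":-0.0018,"dz":0,"wx":0,"wy":0,"wz":3.6,"gripper":0.53},{"dx":-0.0096,"dy":-0.0024,"dz":0,"wx":0,"wy":0,"wz":4.8,"gripper":0.53},{"dx":-0.012,"dy":-0.003,"dz":0,"wx":0,"wy":0,"wz":6,"gripper":0.53}]'
```

```text
clock: 3.12
eef_pos: [511.6, 6.5, 16.0]
eef_rot: [3.141, 0.141, 0.16]
wrist_force: [-0.0, -0.1, -0.5]
finger_gap: 49.7
finger_force: 0.0
clock: 3.53
eef_pos: [499.2, 5.6, 15.6]
eef_rot: [3.141, 0.141, 0.285]
wrist_force: [3.2, 0.9, 2.1]
finger_gap: 49.7
finger_force: 1.3
clock: 3.95
eef_pos: [487.0, 2.5, 15.5]
eef_rot: [3.141, 0.141, 0.389]
wrist_force: [2.1, 1.4, 2.0]
finger_gap: 50.1
finger_force: 1.3
```

```bash

python3 -m inch '[{"dx":-0.0014,"dy":-0.001,"dz":0,"wx":0,"wy":0,"wz":0,"gripper":0.53},{"dx":-0.0028,"dy":-0.002,"dz":0,"wx":0,"wy":0,"wz":0,"gripper":0.53},{"dx":-0.0042,"dy":-0.003,"dz":0,"wx":0,"wy":0,"wz":0,"gripper":0.53},{"dx":-0.0056,"dy":-0.004,"dz":0,"wx":0,"wy":0,"wz":0,"gripper":0.53},{"dx":-0.007,"dy":-0.005,"dz":0,"wx":0,"wy":0,"wz":0,"gripper":0.53}]'
python3 - <<'E'
from h import *
b=manip.camera("scene");cv2.imwrite("pics/s2.png",b)
cv2.imwrite("pics/c2.png",crop("",262,175,100,75,8,b))
print(onz("scene",[(290.75,239.5),(335.75,237.5)],0).round(1))
E
```

```text
clock: 4.37
eef_pos: [480.1, -2.6, 15.4]
eef_rot: [3.142, 0.142, 0.387]
wrist_force: [2.0, 1.2, 1.3]
finger_gap: 49.9
finger_force: 1.2
[[509.3 -45.6  -0. ]
 [493.7  50.    0. ]]
```

View pics/c2.png

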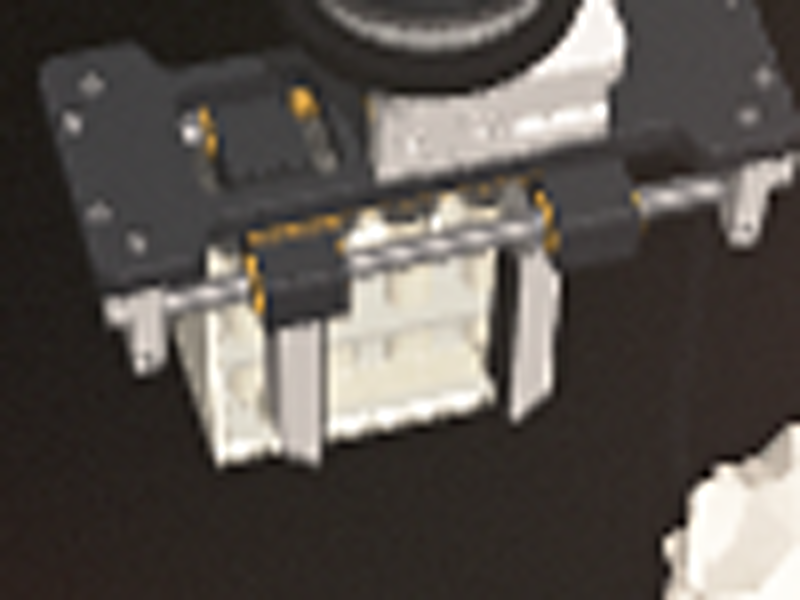

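The crop shows the rack upright and turned, its panel flat against both fingers. The -y bottom corner is at crop (220,465), which is image (289.5,233.1), and the bottom edge runs to about crop (490,400).

```bash
python3 - <<'E'
from h import *
p=onz("scene",[(289.5,233.1),(262+490/8,175+400/8)],0)[:,:2]; print(p)
v=p[1]-p[0];a=np.arctan2(-v[0],v[1]);print("ang",np.degrees(a))
for a in (a,np.radians(22.2)):
    ey=np.array([-np.sin(a),np.cos(a)]);nx=np.array([-np.cos(a),-np.sin(a)])
    c=p[0]+ey*48+nx*28+np.array([0.2,2.4]); 
    N=np.array([-.9431,-.3324]);S=np.array([.3324,-.9431]);d=c-[412.8,-29.4]
    print("centre",c,"in rest x",d@N,"e",d@S)
    for s in(-48,48):
        t=c+nx*28+ey*s-[412.8,-29.4];print("toe gap",-(t@N))
E
```

```text
[[491.77858518 -50.81734743]
 [460.96015607  19.52015052]]
ang 23.660666510270467
centre [447.06899651 -15.6892426 ] in rest x -36.876546368752386 e -1.539600864409379
toe gap 12.507643749958541
toe gap 5.401135339249912
centre [447.91785104 -14.55510139] in rest x -38.05408961265004 e -2.327050197595261
toe gap 12.420119138180022
toe gap 7.7562218270452155
```

```bash

python3 -m inch '[{"dx":-0.0014,"dy":-0.0012,"dz":-0.001,"wx":0,"wy":0,"wz":-0.6,"gripper":0.53},{"dx":-0.0028,"dy":-0.0024,"dz":-0.002,"wx":0,"wy":0,"wz":-1.2,"gripper":0.53},{"dx":-0.0042,"dy":-0.0036,"dz":-0.003,"wx":0,"wy":0,"wz":-1.8,"gripper":0.53},{"dx":-0.0056,"dy":-0.0048,"dz":-0.003,"wx":0,"wy":0,"wz":-2.4,"gripper":0.53},{"dx":-0.007,"dy":-0.006,"dz":-0.003,"wx":0,"wy":0,"wz":-2.8,"gripper":0.53}]'
python3 -m inch '[{"dx":-0.0005,"dy":-0.0003,"dz":0,"wx":0,"wy":0,"wz":0,"gripper":0.53},{"dx":-0.001,"dy":-0.0006,"dz":0,"wx":0,"wy":0,"wz":0,"gripper":0.53},{"dx":-0.0015,"dy":-0.0008,"dz":0,"wx":0,"wy":0,"wz":0,"gripper":0.53},{"dx":-0.002,"dy":-0.001,"dz":0,"wx":0,"wy":0,"wz":0,"gripper":0.53},{"dx":-0.0025,"dy":-0.001,"dz":0,"wx":0,"wy":0,"wz":0,"gripper":0.53}]'
```

```text
clock: 4.83
eef_pos: [472.9, -8.6, 12.3]
eef_rot: [-3.141, 0.142, 0.337]
wrist_force: [0.2, 1.2, 0.8]
finger_gap: 49.6
finger_force: 0.9
clock: 5.25
eef_pos: [471.7, -9.0, 12.7]
eef_rot: [3.141, 0.139, 0.338]
wrist_force: [8.5, 6.0, -0.2]
finger_gap: 49.8
finger_force: 4.9
```

```bash

python3 -m inch '[{"dx":0.004,"dy":0.0014,"dz":0,"wx":0,"wy":0,"wz":0,"gripper":0.53},{"dx":0.009,"dy":0.003,"dz":0,"wx":0,"wy":0,"wz":0,"gripper":0.53},{"dx":0.013,"dy":0.0045,"dz":0.005,"wx":0,"wy":0,"wz":0,"gripper":0.53},{"dx":0.014,"dy":0.005,"dz":0.025,"wx":0,"wy":0,"wz":0,"gripper":0.53},{"dx":0.014,"dy":0.005,"dz":0.045,"wx":0,"wy":0,"wz":0,"gripper":0.53}]'
python3 - <<'E'
from h import *
b=manip.camera("scene");cv2.imwrite("pics/s3.png",b)
cv2.imwrite("pics/c3.png",crop("",262,175,100,75,8,b))
E
```

```text
clock: 5.67
eef_pos: [484.4, -4.3, 57.6]
eef_rot: [-3.141, 0.144, 0.339]
wrist_force: [0.0, 0.1, 1.1]
finger_gap: 49.6
finger_force: 0.0
```

View pics/c3.png

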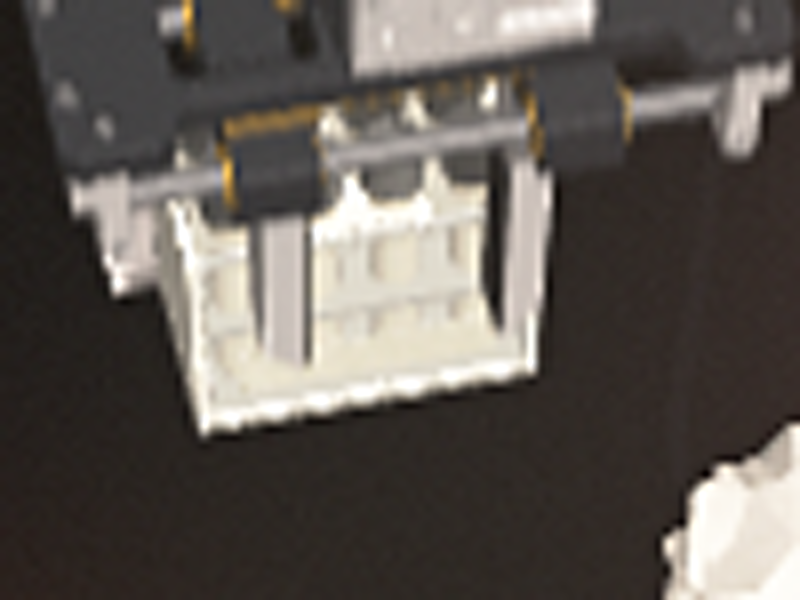

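The whole panel is visible with the rack upright. Its bottom corners are at crop (203,433) and (536,373).

```bash
python3 - <<'E'
from h import *
p=onz("scene",[(262+203/8,175+433/8),(262+536/8,175+373/8)],0)[:,:2]; print(p)
v=p[1]-p[0];a=np.arctan2(-v[0],v[1]);print("ang",np.degrees(a),np.linalg.norm(v))
nx=np.array([-np.cos(a),-np.sin(a)]);c=p.mean(0)+nx*28+[.2,2.4]
N=np.array([-.9431,-.3324]);S=np.array([.3324,-.9431]);d=c-[412.8,-29.4]
print("centre",c,"in rest x",d@N,"e",d@S, "tool lateral",(np.array([484.4,-4.3])-c)@S,"tool x to face",-(np.array([484.4,-4.3])-c)@N-28)
E
```

```text
[[481.00649559 -57.03674061]
 [449.81204931  31.1063153 ]]
ang 19.489228846834575 93.50022344022418
centre [439.21355408 -19.90684269] in rest x -28.06614834286473 e -0.17313127862918412 tool lateral 0.30116127862917036 tool x to face 19.803051657135242
```

The rack is square against the lip and central to within 1 mm. Now I push high, following its arc.

```bash

python3 -m inch '[{"dx":-0.003,"dy":-0.001,"dz":0,"wx":0,"wy":0,"wz":0,"gripper":0.53},{"dx":-0.006,"dy":-0.0021,"dz":0,"wx":0,"wy":0,"wz":0,"gripper":0.53},{"dx":-0.008,"dy":-0.0028,"dz":0,"wx":0,"wy":0,"wz":0,"gripper":0.53},{"dx":-0.01,"dy":-0.0035,"dz":0,"wx":0,"wy":0,"wz":0,"gripper":0.53},{"dx":-0.012,"dy":-0.0042,"dz":0,"wx":0,"wy":0,"wz":0,"gripper":0.53}]'
python3 -m inch '[{"dx":-0.002,"dy":-0.0007,"dz":0.0013,"wx":0,"wy":0,"wz":0,"gripper":0.53},{"dx":-0.004,"dy":-0.0014,"dz":0.0026,"wx":0,"wy":0,"wz":0,"gripper":0.53},{"dx":-0.006,"dy":-0.0021,"dz":0.004,"wx":0,"wy":0,"wz":0,"gripper":0.53},{"dx":-0.008,"dy":-0.0028,"dz":0.0053,"wx":0,"wy":0,"wz":0,"gripper":0.53},{"dx":-0.01,"dy":-0.0035,"dz":0.0065,"wx":0,"wy":0,"wz":0,"gripper":0.53}]'
python3 - <<'E'
from h import *
b=manip.camera("scene");cv2.imwrite("pics/c4.png",crop("",262,165,100,75,8,b))
E
```

```text
clock: 6.13
eef_pos: [472.1, -8.7, 56.8]
eef_rot: [-3.141, 0.143, 0.338]
wrist_force: [1.8, 1.1, -1.1]
finger_gap: 49.7
finger_force: 0.9
clock: 6.55
eef_pos: [463.3, -12.1, 64.6]
eef_rot: [3.141, 0.139, 0.338]
wrist_force: [6.2, 3.0, 6.0]
finger_gap: 49.5
finger_force: 3.5
```

View pics/c4.png

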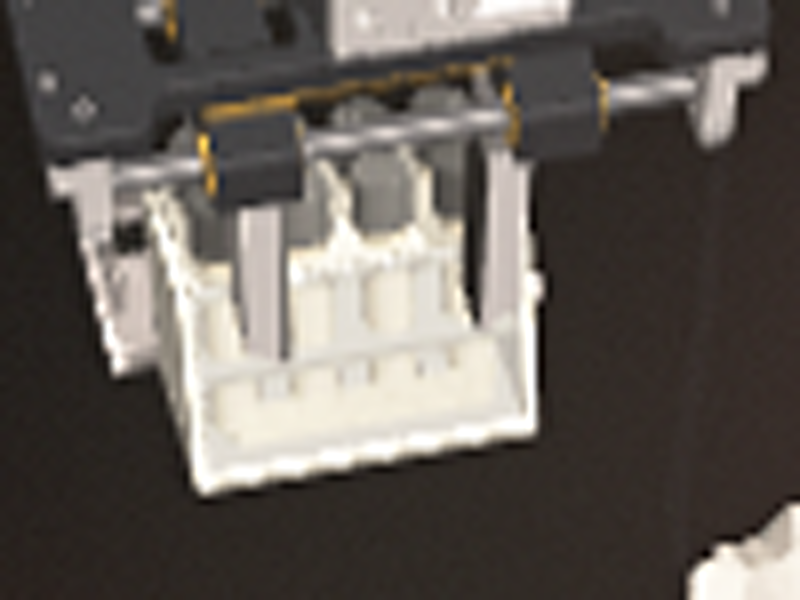

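The rack is starting to tilt about its toe, evenly and with light force (about 9 N). I continue along the arc.

```bash

python3 -m inch '[{"dx":-0.0024,"dy":-0.0008,"dz":0.0013,"wx":0,"wy":0,"wz":0,"gripper":0.53},{"dx":-0.0048,"dy":-0.0016,"dz":0.0026,"wx":0,"wy":0,"wz":0,"gripper":0.53},{"dx":-0.0072,"dy":-0.0025,"dz":0.004,"wx":0,"wy":0,"wz":0,"gripper":0.53},{"dx":-0.0096,"dy":-0.0034,"dz":0.005,"wx":0,"wy":0,"wz":0,"gripper":0.53},{"dx":-0.012,"dy":-0.0042,"dz":0.006,"wx":0,"wy":0,"wz":0,"gripper":0.53}]'
python3 -m inch '[{"dx":-0.0024,"dy":-0.0008,"dz":0.001,"wx":0,"wy":0,"wz":0,"gripper":0.53},{"dx":-0.0048,"dy":-0.0016,"dz":0.002,"wx":0,"wy":0,"wz":0,"gripper":0.53},{"dx":-0.0072,"dy":-0.0025,"dz":0.003,"wx":0,"wy":0,"wz":0,"gripper":0.53},{"dx":-0.0096,"dy":-0.0034,"dz":0.0035,"wx":0,"wy":0,"wz":0,"gripper":0.53},{"dx":-0.012,"dy":-0.0042,"dz":0.004,"wx":0,"wy":0,"wz":0,"gripper":0.53}]'
python3 - <<'E'
from h import *
b=manip.camera("scene");cv2.imwrite("pics/c5.png",crop("",262,165,100,75,8,b))
E
```

```text
clock: 7.02
eef_pos: [451.6, -16.5, 70.9]
eef_rot: [3.14, 0.139, 0.338]
wrist_force: [5.9, 1.3, 8.9]
finger_gap: 49.8
finger_force: 4.1
clock: 7.43
eef_pos: [438.9, -20.8, 74.5]
eef_rot: [3.141, 0.141, 0.338]
wrist_force: [2.1, 0.3, 6.4]
finger_gap: 49.6
finger_force: 2.6
```

View pics/c5.png

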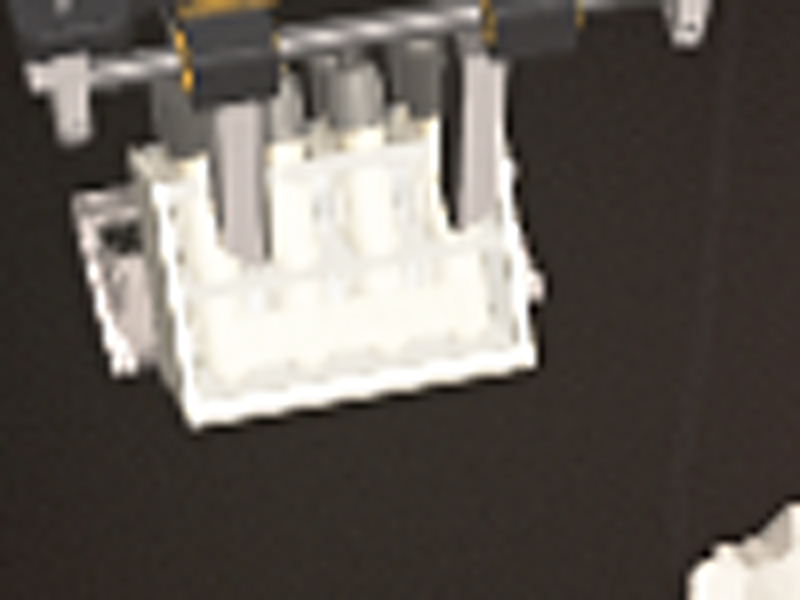

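It has tilted to about 30° and is square, with the force dropping. I continue in small steps to the balance point.

```bash

python3 -m inch '[{"dx":-0.002,"dy":-0.0007,"dz":0.0005,"wx":0,"wy":0,"wz":0,"gripper":0.53},{"dx":-0.004,"dy":-0.0014,"dz":0.001,"wx":0,"wy":0,"wz":0,"gripper":0.53},{"dx":-0.006,"dy":-0.0021,"dz":0.0015,"wx":0,"wy":0,"wz":0,"gripper":0.53},{"dx":-0.008,"dy":-0.0028,"dz":0.002,"wx":0,"wy":0,"wz":0,"gripper":0.53},{"dx":-0.0095,"dy":-0.0033,"dz":0.002,"wx":0,"wy":0,"wz":0,"gripper":0.53}]'
python3 -m inch '[{"dx":-0.001,"dy":-0.0003,"dz":0,"wx":0,"wy":0,"wz":0,"gripper":0.53},{"dx":-0.002,"dy":-0.0007,"dz":0,"wx":0,"wy":0,"wz":0,"gripper":0.53},{"dx":-0.003,"dy":-0.001,"dz":0,"wx":0,"wy":0,"wz":0,"gripper":0.53},{"dx":-0.004,"dy":-0.0014,"dz":0,"wx":0,"wy":0,"wz":0,"gripper":0.53},{"dx":-0.005,"dy":-0.0017,"dz":0,"wx":0,"wy":0,"wz":0,"gripper":0.53}]'
```

```text
clock: 7.9
eef_pos: [428.7, -23.9, 75.8]
eef_rot: [-3.141, 0.142, 0.338]
wrist_force: [-0.9, -0.0, 0.1]
finger_gap: 49.9
finger_force: 0.0
clock: 8.32
eef_pos: [424.1, -25.6, 75.9]
eef_rot: [3.142, 0.142, 0.338]
wrist_force: [-0.4, -0.5, 0.7]
finger_gap: 49.6
finger_force: 0.0
```

The force has gone to zero, so the rack has tipped over. I retreat and clear the top view.

```bash

python3 -m inch '[{"dx":0.015,"dy":0.005,"dz":0.01,"wx":0,"wy":0,"wz":0,"gripper":0.53},{"dx":0.035,"dy":0.012,"dz":0.03,"wx":0,"wy":0,"wz":0,"gripper":0.53},{"dx":0.035,"dy":0.012,"dz":0.07,"wx":0,"wy":0,"wz":0,"gripper":0.53},{"dx":0.035,"dy":0.012,"dz":0.11,"wx":0,"wy":0,"wz":0,"gripper":0.53},{"dx":0.035,"dy":0.012,"dz":0.15,"wx":0,"wy":0,"wz":0,"gripper":0.53}]'
python3 -m inch '[{"dx":0,"dy":0,"dz":0.04,"wx":0,"wy":0,"wz":0,"gripper":0.53},{"dx":0,"dy":0,"dz":0.08,"wx":0,"wy":0,"wz":0,"gripper":0.53},{"dx":-0.02,"dy":-0.03,"dz":0.09,"wx":0,"wy":0,"wz":0,"gripper":0.53},{"dx":-0.04,"dy":-0.06,"dz":0.09,"wx":0,"wy":0,"wz":0,"gripper":0.53},{"dx":-0.06,"dy":-0.09,"dz":0.09,"wx":0,"wy":0,"wz":0,"gripper":0.53}]'
python3 -m inch '[{"dx":-0.02,"dy":-0.034,"dz":0,"wx":0,"wy":0,"wz":0,"gripper":0.53},{"dx":-0.04,"dy":-0.068,"dz":0,"wx":0,"wy":0,"wz":0,"gripper":0.53},{"dx":-0.06,"dy":-0.102,"dz":0,"wx":0,"wy":0,"wz":0,"gripper":0.53},{"dx":-0.08,"dy":-0.136,"dz":0,"wx":0,"wy":0,"wz":0,"gripper":0.53},{"dx":-0.1,"dy":-0.17,"dz":0,"wx":0,"wy":0,"wz":0,"gripper":0.53}]'
python3 -m inch '[{"dx":-0.02,"dy":-0.034,"dz":0,"wx":0,"wy":0,"wz":0,"gripper":0.53},{"dx":-0.04,"dy":-0.068,"dz":0,"wx":0,"wy":0,"wz":0,"gripper":0.53},{"dx":-0.06,"dy":-0.102,"dz":0,"wx":0,"wy":0,"wz":0,"gripper":0.53},{"dx":-0.08,"dy":-0.136,"dz":0,"wx":0,"wy":0,"wz":0,"gripper":0.53},{"dx":-0.1,"dy":-0.17,"dz":0,"wx":0,"wy":0,"wz":0,"gripper":0.53}]'
python3 - <<'E'
from h import *
a=manip.camera("top");b=manip.camera("scene");cv2.imwrite("pics/t9.png",a);cv2.imwrite("pics/s9.png",b)
cv2.imwrite("pics/c9.png",np.hstack([crop("",295,240,100,110,4,a),crop("",255,145,100,110,4,b)]))
a0=cv2.imread("pics/top0.png")
for n,p in dict(beaker=(323,180),timer=(276,170),petri=(409,320),paper=(284,236)).items():
    x,y=p;print(n,cv2.absdiff(a,a0)[y-18:y+18,x-18:x+18].mean().round(1))
x,y=230,211;print("marker",cv2.absdiff(a,a0)[y-10:y+10,x-25:x+25].mean().round(1))
E
```

```text
clock: 8.73
eef_pos: [458.8, -13.4, 227.5]
eef_rot: [-3.141, 0.142, 0.339]
wrist_force: [0.5, 0.0, -0.1]
finger_gap: 49.7
finger_force: 0.0
clock: 9.15
eef_pos: [398.4, -104.3, 316.5]
eef_rot: [3.141, 0.14, 0.34]
wrist_force: [0.7, -0.8, -0.8]
finger_gap: 49.8
finger_force: 0.0
clock: 9.57
eef_pos: [297.8, -274.8, 316.1]
eef_rot: [3.141, 0.141, 0.338]
wrist_force: [0.6, 0.1, -0.5]
finger_gap: 50.0
finger_force: 0.0
clock: 9.98
eef_pos: [197.7, -445.0, 316.0]
eef_rot: [3.141, 0.141, 0.338]
wrist_force: [1.3, -0.2, 0.6]
finger_gap: 49.9
finger_force: 0.0
beaker 1.8
timer 1.3
petri 1.7
paper 1.0
marker 1.7
```

View pics/c9.png

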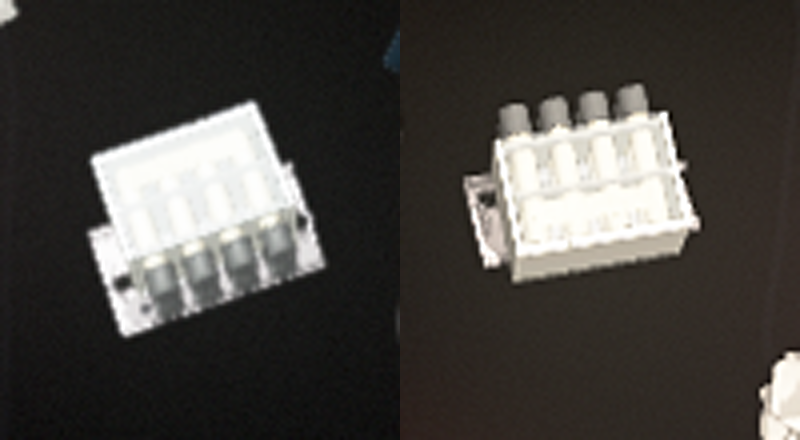

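The rack lies back on the bar, square and central, with its caps towards the robot. The bystanders I compared between pictures are unmoved, so I hand in.

```bash
python3 -c "
from cell import manip
print(manip.sign_off())"
```

```text
the job is handed in; nothing more can be done
None
```

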